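Check the can capacitors

TASK

Lay each standing capacitor on its side in the cradle of its own colour, about centred, terminals pointing either way. When all are in, take the probe from its stand and press its tip for about half a second on the brass reference stud, then on the bare metal collar of each capacitor as it lies in its cradle, in the order red, yellow, blue (there may be only two of them). Finally park the probe tip down in its stand again with its flange on the rim; leave everything else on the bench where it is.

Things in the scene. Friction and masses are not known exactly. Their poses are not given: they have to be found in the camera images.
- can_red: can capacitor, red sleeve: cylinder 38 mm in diameter, 88 mm long, about 180 g, first standing upright. Origin: centre of its base (end without terminals); z axis along the can to the terminal end. From the base: red sleeve 0-64 mm, bare metal collar 64-84 mm, black end with two flat terminals 84-88 mm. May be absent. Lying on the bench it can roll
- can_yellow: can capacitor, yellow sleeve: cylinder 38 mm in diameter, 88 mm long, about 180 g, first standing upright. Origin: centre of its base (end without terminals); z axis along the can to the terminal end. From the base: yellow sleeve 0-64 mm, bare metal collar 64-84 mm, black end with two flat terminals 84-88 mm. May be absent. Lying on the bench it can roll
- can_blue: can capacitor, blue sleeve: cylinder 38 mm in diameter, 88 mm long, about 180 g, first standing upright. Origin: centre of its base (end without terminals); z axis along the can to the terminal end. From the base: blue sleeve 0-64 mm, bare metal collar 64-84 mm, black end with two flat terminals 84-88 mm. May be absent. Lying on the bench it can roll
- can_red_mid (a point): middle of the red capacitor, on its axis, 44 mm from its base
- can_yellow_mid (a point): middle of the yellow capacitor, on its axis, 44 mm from its base
- can_blue_mid (a point): middle of the blue capacitor, on its axis, 44 mm from its base
- cradle_red: fixed red cradle: grey base plate 110 (x) x 62 (y) x 8 mm with two red V supports 12 mm thick, centred at x = -34 and +34 mm: 56 mm free between them for fingers. V sides slope 45 degrees; their tops are 39 mm above the bench, 58 mm apart outside. Origin: centre of underside; x axis along the axis of a can lying in it, z up
- cradle_red_seat (a point): where the middle of a 38 mm can lies when seated in the red cradle: 42 mm above the bench
- cradle_yellow: fixed yellow cradle: grey base plate 110 (x) x 62 (y) x 8 mm with two yellow V supports 12 mm thick, centred at x = -34 and +34 mm: 56 mm free between them for fingers. V sides slope 45 degrees; their tops are 39 mm above the bench, 58 mm apart outside. Origin: centre of underside; x axis along the axis of a can lying in it, z up
- cradle_yellow_seat (a point): where the middle of a 38 mm can lies when seated in the yellow cradle: 42 mm above the bench
- cradle_blue: fixed blue cradle: grey base plate 110 (x) x 62 (y) x 8 mm with two blue V supports 12 mm thick, centred at x = -34 and +34 mm: 56 mm free between them for fingers. V sides slope 45 degrees; their tops are 39 mm above the bench, 58 mm apart outside. Origin: centre of underside; x axis along the axis of a can lying in it, z up
- cradle_blue_seat (a point): where the middle of a 38 mm can lies when seated in the blue cradle: 42 mm above the bench
- probe: test probe standing tip down in its stand, 132 mm long, 60 g. Origin: its pointed brass tip; z axis from the tip up the handle. From the tip: brass point and green shaft, 10 mm in diameter, 0 to 70 mm; black flange 44 mm across, 70 to 76 mm; round green handle 20 mm in diameter, 76 to 132 mm, to be gripped
- probe_tip (a point): the point of the probe
- stand: fixed probe stand: grey base plate 60 (x) x 130 (y) x 10 mm, with a black open tube at y = -35 mm and the brass reference stud at y = +35 mm. Origin: centre of the underside
- stand_mouth (a point): centre of the tube's upper rim, 84 mm above the bench. The tube is 36 mm across outside, 24 mm inside; the parked probe's flange rests on this rim, so its tip hangs 70 mm below it
- stud: brass reference stud on the stand, 22 mm in diameter, 10 mm tall, rigid; its top is 32 mm above the bench. Origin: centre of its underside
- stud_top (a point): centre of the flat top of the reference stud
- screwdriver: loose screwdriver lying on the bench; not part of the job. Origin: in its handle axis, on the bench
- spool: orange spool, 52 mm across, 40 mm tall; not part of the job. Origin: centre of its underside
- carton: small cardboard carton 70 x 90 x 45 mm; not part of the job. Origin: centre of its underside
- mug: white mug, 76 mm across, 90 mm tall; not part of the job. Origin: centre of its underside
- rocker: spare black rocker switch 45 x 30 x 25 mm; not part of the job. Origin: centre of its underside
- relay: clear relay cube 30 x 30 x 35 mm; not part of the job. Origin: centre of its underside

How it is judged:
By the outcome, as a careful person would: the job done as asked, in the order asked, and still so for the second after the job is handed in, with the robot touching nothing.
Of can_red, can_yellow, can_blue only 2 to 3 are there at a start; the rules pass over those that are not, and their reading is None.
At some moment in a run one of can_red, can_yellow, can_blue may be knocked a few centimetres aside while the robot is not near it.
It also fails if it takes over 210 s, if anything falls off the work surface, if the arm or the gripper's body presses on something with over 40 N, if the wrist force passes 120 N, or if a joint passes its speed limit or range.

ROBOT

A 7-joint arm with a two-finger parallel gripper is mounted at the origin on the work surface. World frame = base frame: x ahead of the robot, y to its left, z up, the work surface at z = 0. Lengths are in m, angles in rad, forces in N, time in s.
With the tool pointing down it reaches from about 0.425 to 0.95 m from the base axis. Payload 4.7 kg.
Tool frame: the origin (TCP) lies on the centre line of the jaws, within the pads' length; the fingertips stand robot.nose_length ahead of it and the grasp point (between the pads) lies 8 mm behind it (robot.nose_length is the distance from the TCP to the fingertips, in m); z points along the fingers, y is the line along which they close (so a half turn about z gives the same grasp; the last joint's range is limited). The gripper opens to 85 mm and grips with 20 to 120 N. Pads are 22 mm wide; open, the fingers measure 114 mm over their backs; the gripper's body (76 mm by 85 mm) begins 54 mm behind the grasp point. The pads swing forward as they close: fully open they stand 13 mm farther back than shut.
Start: joints at [1.251, 0.469, -0.049, 1.532, 0.024, 1.141, -0.082], TCP at [0.194, -0.647, 0.207] pointing down, gripper open.
Joint ranges: [-2.59, 2.59], [-0.33, 1.99], [-1.39, 1.29], [0.1, 2.45], [-1.04, 4.18], [0.21, 1.99], [-2.66, 2.66]. Speed limits (rad/s): [2.57, 2.57, 3.14, 3.14, 3.14, 3.14, 3.14].

INTERFACE

Orientations are given as [roll, pitch, yaw] about the fixed x, y, z axes, in that order (R = Rz(yaw) Ry(pitch) Rx(roll)).
In Python, from plant import robot gives the robot as it stands. Calls block until the motion is done:
- robot.goto(position, orientation): joint-space move of the TCP to a pose.
- robot.move_straight(position, vel=0.15, attitude=None, contact_N=None): straight line of the TCP; attitude=None keeps the orientation; vel is the mean speed in m/s. With contact_N (N) it stops when the force on the tool has changed by that much, and returns True; else False.
- robot.move_joints(angles): joint-space move.
- robot.grip(opening, strength=None): opening from 0.0 (shut) to 1.0 (fully open); strength is the grip in N (None keeps the last); returns when the fingers have stopped.
- robot.sleep(seconds).
- robot.inverse_kinematics(position, orientation): joint angles nearest the present ones, or None.
- robot.sense(): the state.
- robot.grab_frame(name): name is "scene" or "side" or "wrist"; returns a dict with "image" (480x640x3 uint8, red, green, blue), "range_z" (480x640 float32, m along the optical axis (not along the pixel's ray), 0 where there is no reading), "fx", "fy", "cx", "cy" (pixels), "R" (3x3) and "t" (3): a world point X has camera coordinates R X + t. Camera axes: x right, y down, z forward; pixel columns grow to the right and rows downward; lengths in m; the calibration is good to about 2 mm. A picture is of the moment at which its call begins.
A pose or a line that the arm cannot do raises robot.IKError and nothing moves.
- robot.close_job(): hands the job in; it is judged then, once.
The state is a dict: "t": time; "joint_pos": joint angles; "joint_velocities": joint speeds; "effort": joint torques, N m; "tcp_pos": TCP position; "tcp_rot": TCP orientation; "wrist_force": force on the tool from outside, world axes, zero at the start; "torque": the same for the moment, N m; "opening": opening from 0.0 (shut) to 1.0 (fully open); "gripper_force": force on a finger pad.
Only numpy, scipy, OpenCV 4.12 (cv2) and the standard library are available. Lean on these libraries where they do the work, as an engineer would, in place of code of your own. Each camera call takes 0.05 s, during which the arm holds its last target. There are 200 camera calls.

## Working session

There is one attempt and no reset: what is moved stays moved. The work goes in short steps, each a Python script; the robot and the scene stay as the last script left them, time stands still between calls to the robot, and variables do not carry over. Pictures are saved under pics/ and viewed, at most 14 in all, crops included, and the job is handed in when it is done.

```bash
ls; mkdir -p pics
python3 - <<'E'
from plant import robot
import cv2,pickle
s=robot.sense(); print(s, robot.nose_length)
for n in ("scene","side"):
    f=robot.grab_frame(n); pickle.dump(f,open(n+".pkl","wb")); cv2.imwrite(f"pics/{n}0.png",f["image"][:,:,::-1]); print(n,f["R"],f["t"],f["fx"],f["cx"],f["cy"])
E
```

```text
pics
{'t': 0.0, 'joint_pos': array([ 1.25109531,  0.46945478, -0.04860943,  1.53370589,  0.02408959,
        1.14100722, -0.0823379 ]), 'joint_velocities': array([ 9.69239231e-04, -1.62778301e-03,  9.71765351e-04, -5.34446936e-05,
        8.31208527e-04, -1.53533361e-03,  3.73389215e-04]), 'effort': array([ 7.12342699e-04, -5.10314476e+01, -4.64679510e-02, -2.37717229e+01,
        1.05600760e-02,  7.45675410e-03, -2.69319406e-05]), 'tcp_pos': array([ 0.19337067, -0.64603741,  0.20554746]), 'tcp_rot': array([-3.13960350e+00,  5.81343975e-05,  2.90803653e-01]), 'wrist_force': array([-0.42292408, -0.17396575,  0.33310864]), 'torque': array([-0.01523381,  0.08485289, -0.01115248]), 'gripper_force': 0.0, 'opening': 0.9975912071619237} 0.011
scene [[-0.42635151  0.90454497  0.00477322]
 [ 0.67828088  0.32318569 -0.65991368]
 [-0.59846423 -0.27811761 -0.75132627]] [ 0.27507253 -0.36131447  1.46885119] 462.48098530769295 320.0710890802319 242.04487044205842
side [[ 0.92967903 -0.3678062  -0.02038374]
 [-0.26602701 -0.63208381 -0.7278047 ]
 [ 0.25480685  0.68204739 -0.68548145]] [-0.56579518  0.22656234  1.16127901] 480.0266965652245 320.11748220552136 244.56431242409008
```

View pics/scene0.png

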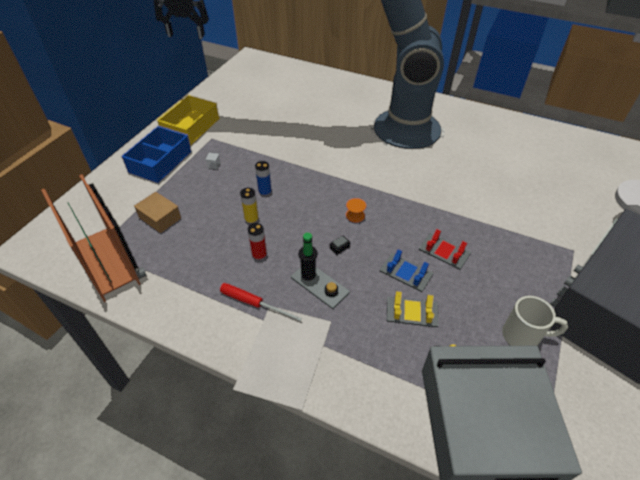

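View pics/side0.png

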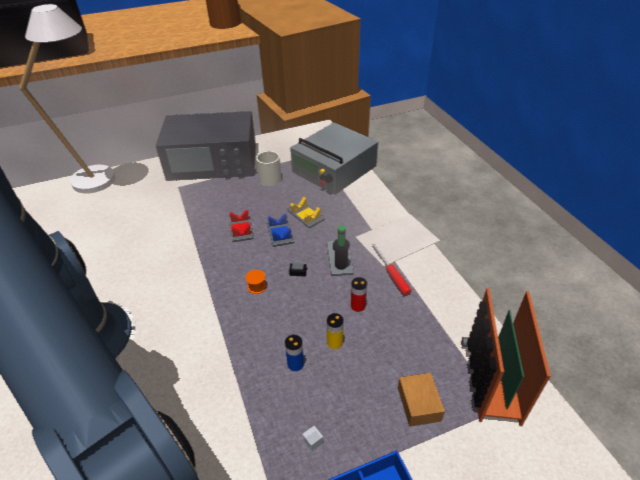

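Both views show all three cans standing: blue (263,178), yellow (249,205) and red (258,240) in the scene view. The probe is at (308,260), the stud at (331,288), and the cradles are red (446,248), blue (407,268) and yellow (412,310). Next I measure them with the depth data.

```bash
cat > h.py <<'E'
import numpy as np, cv2, pickle
from scipy.optimize import least_squares
def cloud(f):
    z=f["range_z"].astype(float); v,u=np.mgrid[:480,:640]
    c=np.stack([(u-f["cx"])/f["fx"]*z,(v-f["cy"])/f["fy"]*z,z],-1)
    P=(c-f["t"])@f["R"]; P[z<=0]=np.nan
    return P
def masks(f):
    h=cv2.cvtColor(f["image"],cv2.COLOR_RGB2HSV).astype(int); H,S,V=h[...,0],h[...,1],h[...,2]
    ok=(S>140)&(V>60)
    return dict(red=ok&((H<5)|(H>174)),yellow=ok&(H>20)&(H<32),blue=ok&(H>105)&(H<125),green=(S>120)&(V>40)&(H>45)&(H<90),orange=ok&(H>=6)&(H<15))
def blobs(f,zmin=0.008,n=12):
    P=cloud(f); out=[]
    for c,m in masks(f).items():
        m=m&(P[...,2]>zmin)&(P[...,2]<.2)&(np.hypot(P[...,0],P[...,1])<1.1)
        k,l,st,ce=cv2.connectedComponentsWithStats(m.astype(np.uint8))
        for i in range(1,k):
            if st[i,4]>=n: out.append((c,ce[i].round(),P[l==i]))
    return out
def circ(p,r,x0=None):
    x0=np.median(p[:,:2],0) if x0 is None else x0
    return least_squares(lambda c:np.hypot(*(p[:,:2]-c).T)-r,x0,loss="soft_l1",f_scale=.002).x
E
python3 - <<'E'
from h import *
for n in ("scene","side"):
    f=pickle.load(open(n+".pkl","rb")); print(n)
    for c,ce,p in blobs(f): print(c,ce,len(p),"med",np.median(p,0).round(3),"lo",np.percentile(p,3,axis=0).round(3),"hi",np.percentile(p,97,axis=0).round(3))
E
```

```text
scene
red [433. 240.] 121 med [0.442 0.211 0.026] lo [0.424 0.202 0.013] hi [0.475 0.218 0.039]
red [258. 249.] 220 med [ 0.666 -0.151  0.037] lo [ 0.652 -0.169  0.011] hi [ 0.67  -0.142  0.064]
red [445. 250.] 167 med [0.452 0.244 0.01 ] lo [0.43  0.228 0.008] hi [0.476 0.26  0.012]
red [459. 252.] 120 med [0.454 0.277 0.027] lo [0.437 0.269 0.011] hi [0.487 0.285 0.038]
red [240. 295.] 455 med [ 0.787 -0.128  0.023] lo [ 0.773 -0.174  0.014] hi [ 0.794 -0.082  0.028]
yellow [191. 116.] 1350 med [ 0.281 -0.618  0.041] lo [ 0.215 -0.671  0.01 ] hi [ 0.372 -0.561  0.061]
yellow [250. 212.] 208 med [ 0.568 -0.231  0.037] lo [ 0.554 -0.248  0.009] hi [ 0.574 -0.222  0.062]
yellow [332. 287.] 14 med [0.688 0.049 0.033] lo [0.68  0.043 0.03 ] hi [0.694 0.053 0.034]
yellow [397. 305.] 142 med [0.66  0.193 0.028] lo [0.642 0.183 0.014] hi [0.691 0.205 0.039]
yellow [429. 309.] 168 med [0.641 0.258 0.026] lo [0.621 0.247 0.012] hi [0.67 0.27 0.04]
yellow [412. 310.] 226 med [0.654 0.226 0.01 ] lo [0.631 0.208 0.008] hi [0.676 0.242 0.013]
blue [518.  29.] 1700 med [-0.815  0.202  0.025] lo [
[... 1969 characters left out ...]
 [376. 468.] 917 med [ 0.506 -0.547  0.047] lo [ 0.429 -0.586  0.012] hi [ 0.546 -0.543  0.061]
green [341. 228.] 18 med [ 0.661 -0.021  0.147] lo [ 0.655 -0.027  0.144] hi [ 0.666 -0.015  0.149]
green [520. 368.] 25 med [ 0.813 -0.524  0.147] lo [ 0.806 -0.537  0.144] hi [ 0.821 -0.509  0.15 ]
orange [255. 279.] 284 med [ 0.428 -0.005  0.04 ] lo [ 0.407 -0.023  0.01 ] hi [0.449 0.022 0.044]
orange [517. 366.] 3916 med [ 0.832 -0.52   0.125] lo [ 0.751 -0.571  0.021] hi [ 0.907 -0.402  0.191]
orange [404. 400.] 89 med [ 0.621 -0.446  0.028] lo [ 0.612 -0.482  0.011] hi [ 0.629 -0.409  0.042]
orange [426. 418.] 201 med [ 0.642 -0.496  0.026] lo [ 0.612 -0.503  0.01 ] hi [ 0.674 -0.489  0.044]
```

```bash
cat >> h.py <<'E'
def near(frames,c,r,z0,z1):
    o=[]
    for f in frames:
        p=cloud(f).reshape(-1,3); p=p[np.isfinite(p).all(1)]
        o.append(p[(np.hypot(*(p[:,:2]-c).T)<r)&(p[:,2]>z0)&(p[:,2]<z1)])
    return np.vstack(o)
def cyl(p,c,r,top):   # sdf-fit of vertical cylinder with known top
    F=lambda q:np.maximum(np.hypot(*(p[:,:2]-q).T)-r,p[:,2]-top)
    s=least_squares(F,c,loss="soft_l1",f_scale=.002); return s.x,np.median(abs(F(s.x)))
def cradle(p,c,yaw):
    def F(q):
        d=p[:,:2]-q[:2]; C,S=np.cos(q[2]),np.sin(q[2]); x=d@[C,S]; y=d@[-S,C]; z=p[:,2]
        return np.max([abs(abs(x)-.034)-.006,abs(y)-.029,z-.039,(z-.0151-abs(y))/1.414],0)
    s=least_squares(F,[*c,yaw],loss="soft_l1",f_scale=.002); return s.x,np.median(abs(F(s.x)))
E
cat > m.py <<'E'
from h import *
fs=[pickle.load(open(n+".pkl","rb")) for n in ("scene","side")]
S=[[fs[0]],[fs[1]],fs]
for n,c in dict(red=(.651,-.164),yellow=(.553,-.245),blue=(.448,-.266)).items():
    for g in S: print("can",n,cyl(near(g,c,.032,.012,.11),c,.019,.088))
for n,c,y in (("red",(.453,.243),1.4),("blue",(.553,.18),1.4),("yellow",(.653,.225),1.9)):
    for g in S: print("cradle",n,cradle(near(g,c,.055,.016,.045),c,y))
for g in S: print("handle",cyl(near(g,(.666,-.02),.03,.085,.16),(.666,-.02),.01,.146), "stud",cyl(near(g,(.686,.049),.02,.02,.04),(.686,.049),.011,.032))
for g in S: print("tube",cyl(near(g,(.666,-.02),.03,.02,.075),(.666,-.02),.018,.084))
E
python3 m.py
```

```text
can red (array([ 0.65025961, -0.16134671]), np.float64(0.0007602005511421796))
can red (array([ 0.64842202, -0.16019024]), np.float64(0.0008040043826711019))
can red (array([ 0.64950478, -0.16074251]), np.float64(0.0009989033760144476))
can yellow (array([ 0.55310136, -0.2412398 ]), np.float64(0.0008099264956900193))
can yellow (array([ 0.55133683, -0.2401134 ]), np.float64(0.000678165227683495))
can yellow (array([ 0.55230256, -0.24057628]), np.float64(0.0008993872586774282))
can blue (array([ 0.44745192, -0.26131497]), np.float64(0.0009383792412533676))
can blue (array([ 0.44525098, -0.26032764]), np.float64(0.0007406387236814221))
can blue (array([ 0.44640712, -0.26069439]), np.float64(0.0010250630732730696))
cradle red (array([0.45244182, 0.24403521, 1.4000096 ]), np.float64(0.0008936418156977094))
cradle red (array([0.45085742, 0.24484476, 1.39359116]), np.float64(0.00132687297094045))
cradle red (array([0.45165649, 0.24459672, 1.39887391]), np.float64(0.0011941037857165996))
cradle blue (array([0.55478378, 0.18060277, 1.42300221]), np.float64(0.0011274987620134569))
cradle blue
[... 439 characters left out ...]
10949104993649376))
handle (array([ 0.66569647, -0.02038186]), np.float64(0.001981658491433615)) stud (array([0.68627599, 0.04717997]), np.float64(0.001438241625452726))
handle (array([ 0.66184898, -0.02091174]), np.float64(0.0022209432347363584)) stud (array([0.67737311, 0.04736681]), np.float64(3.59862799281796e-11))
handle (array([ 0.664331  , -0.02063608]), np.float64(0.0019386987563336407)) stud (array([0.68608865, 0.04722321]), np.float64(0.0013968432924141572))
tube (array([ 0.66435322, -0.02066999]), np.float64(0.0005789446987793778))
tube (array([ 0.66268262, -0.01931779]), np.float64(0.0010109571916665713))
tube (array([ 0.66384407, -0.02005286]), np.float64(0.0008542713134936965))
```

```bash
cat >> h.py <<'E'
from scipy.spatial.transform import Rotation as Ro
def pickR(th,phi,s=1):
    z=np.array([np.sin(th)*np.cos(phi),np.sin(th)*np.sin(phi),-np.cos(th)]); y=s*np.array([-np.sin(phi),np.cos(phi),0])
    return np.c_[np.cross(y,z),y,z]
def Q(phi,psi):   # pick attitude -> place attitude, can axis to azimuth psi
    B=lambda h,z:np.c_[h,np.cross(z,h),z]
    return B(np.array([0,0,-1.]),np.array([np.cos(psi),np.sin(psi),0]))@B(np.array([np.cos(phi),np.sin(phi),0]),np.array([0,0,1.])).T
rpy=lambda R:Ro.from_matrix(R).as_euler("xyz")
def tcp(g,R): return np.asarray(g)+.008*R[:,2]   # TCP for grasp point g
CAN=dict(red=(.6495,-.1607),yellow=(.5523,-.2406),blue=(.4464,-.2607))
CRA=dict(red=(.4517,.2446,1.399),blue=(.5538,.1808,1.433),yellow=(.6523,.2270,1.880))
E
python3 - <<'E'
from h import *
from plant import robot
ik=lambda g,R:robot.inverse_kinematics(tcp(g,R),rpy(R))
for n in CAN:
  c=CAN[n]; k=CRA[n]; az=np.arctan2(c[1],c[0])
  for th in (60,68,75,85):
    for dphi in (-40,-20,0,20,40):
      phi=az+np.radians(dphi)
      for s in (1,-1):
        R=pickR(np.radians(th),phi,s); h=R[:,2]
        pk=[ik((*c,.05),R),ik(np.array([*c,.05])-.09*h,R),ik((*c,.2),R)]
        if any(q is None for q in pk): continue
        for e in (0,np.pi):
          P=Q(phi,k[2]+e)@R; a=np.array([np.cos(k[2]+e),np.sin(k[2]+e),0])
          pl=[ik(np.array([k[0],k[1],z])+.006*a,P) for z in (.042,.17)]
          if any(q is None for q in pl): continue
          print(n,th,dphi,s,round(e),np.round(pk[0],1),np.round(pl[0],1))
E
```

```text
red 60 -40 1 0 [-0.1  0.7 -0.1  2.2  1.8  1.  -1.2] [-0.   1.  -1.2  1.8  1.   1.7  1.4]
red 60 -40 1 3 [-0.1  0.7 -0.1  2.2  1.8  1.  -1.2] [ 0.3  0.5 -0.7  2.2 -0.5  0.3  0. ]
red 60 -40 -1 0 [-0.6  0.8  0.5  2.2  1.8  0.6  1.7] [-0.1  0.9 -1.1  1.8  0.9  1.6 -1.7]
red 60 -40 -1 3 [-0.6  0.8  0.5  2.2  1.8  0.6  1.7] [ 0.6  0.8 -1.2  2.2  0.8  0.4  1.9]
red 60 -20 1 0 [ 0.   0.7 -0.1  2.3  2.4  1.  -1.4] [-0.   1.  -1.2  1.8  1.   1.7  1.4]
red 60 -20 1 3 [ 0.   0.7 -0.1  2.3  2.4  1.  -1.4] [ 0.3  0.5 -0.7  2.2 -0.5  0.3  0. ]
red 68 -40 1 0 [-0.1  0.8 -0.1  2.2  1.9  1.2 -1.3] [ 0.   0.9 -1.2  1.8  0.9  1.5  1.5]
red 68 -40 1 3 [-0.1  0.8 -0.1  2.2  1.9  1.2 -1.3] [ 0.3  0.5 -0.8  2.2  0.1  0.3 -0.7]
red 68 -40 -1 0 [-0.5  0.8  0.3  2.2  1.8  0.9  1.7] [-0.1  0.8 -1.   1.8  0.8  1.4 -1.6]
red 68 -40 -1 3 [-0.5  0.8  0.3  2.2  1.8  0.9  1.7] [ 0.5  0.7 -1.2  2.2  0.8  0.5  1.8]
red 75 -40 1 0 [-0.2  0.9 -0.1  2.2  1.9  1.4 -1.4] [ 0.1  0.9 -1.2  1.9  0.9  1.3  1.5]
red 75 -40 1 3 [-0.2  0.9 -0.1  2.2  1.9  1.4 -1.4] [ 0.3  0.6 -0.9  2.1  0.5  0.5 -1.1]
red 75 -40 -1 0 [-0.5  0.9  
[... 1289 characters left out ...]
 1.9  1.5 -1.5] [ 0.1  1.  -1.2  1.6  1.2  1.5  2.2]
yellow 75 -40 1 3 [-0.   0.9 -0.2  2.3  1.9  1.5 -1.5] [ 0.2  0.8 -0.7  1.6  0.3  0.9 -0.2]
yellow 75 -40 -1 0 [-0.5  0.9  0.3  2.3  1.8  1.1  1.5] [ 0.   0.9 -0.9  1.6  0.9  1.2 -0.8]
yellow 75 -40 -1 3 [-0.5  0.9  0.3  2.3  1.8  1.1  1.5] [-0.8  0.9  0.9  1.7 -1.   1.2 -2.4]
yellow 85 -40 1 0 [-0.1  1.  -0.2  2.3  1.9  1.7 -1.6] [ 0.2  1.  -1.2  1.6  1.   1.3  2.3]
yellow 85 -40 1 3 [-0.1  1.  -0.2  2.3  1.9  1.7 -1.6] [ 0.1  0.8 -0.8  1.6  0.5  1.  -0.5]
yellow 85 -40 -1 0 [-0.5  1.   0.3  2.3  1.8  1.2  1.4] [ 0.1  0.8 -0.8  1.6  0.8  1.1 -0.7]
yellow 85 -40 -1 3 [-0.5  1.   0.3  2.3  1.8  1.2  1.4] [-1.   1.   1.1  1.7 -1.   1.2 -2.4]
```

```bash
cat > srch.py <<'E'
from h import *
from plant import robot
ik=lambda g,R:robot.inverse_kinematics(tcp(g,R),rpy(R))
for n in CAN:
  c=CAN[n]; k=CRA[n]
  for th in (62,70,78):
    o={}
    for ph in range(-180,180,20):
      phi=np.radians(ph)
      for s in (1,-1):
        R=pickR(np.radians(th),phi,s); h=R[:,2]
        if any(q is None for q in [ik((*c,.05),R),ik(np.array([*c,.05])-.09*h,R),ik((*c,.2),R)]): continue
        o.setdefault(ph,[]); 
        for e in (0,np.pi):
          P=Q(phi,k[2]+e)@R
          if all(ik(np.array([k[0],k[1],z]),P) is not None for z in (.042,.17)): o[ph].append((s,round(e)))
    print(n,th,o)
E
python3 srch.py
```

```text
red 62 {-140: [(1, 0), (1, 3), (-1, 0), (-1, 3)], -120: [(1, 0), (1, 3), (-1, 0), (-1, 3)], -100: [(1, 0), (1, 3), (-1, 0), (-1, 3)], -80: [(1, 0), (1, 3), (-1, 0), (-1, 3)], -60: [(1, 0), (1, 3), (-1, 0), (-1, 3)], -40: [(1, 0), (1, 3), (-1, 0), (-1, 3)], 40: [(1, 0), (1, 3), (-1, 0), (-1, 3)], 60: [(1, 0), (1, 3), (-1, 0), (-1, 3)], 80: [(1, 0), (1, 3), (-1, 0), (-1, 3)], 100: [(1, 0), (1, 3), (-1, 0), (-1, 3)]}
red 70 {-120: [(1, 0), (1, 3), (-1, 0), (-1, 3)], -100: [(1, 0), (1, 3), (-1, 0), (-1, 3)], -80: [(1, 0), (1, 3), (-1, 0), (-1, 3)], -60: [(1, 0), (1, 3), (-1, 0), (-1, 3)], -40: [(1, 0), (1, 3), (-1, 0), (-1, 3)], 20: [(1, 0), (1, 3), (-1, 0), (-1, 3)], 40: [(1, 0), (1, 3), (-1, 0), (-1, 3)], 60: [(1, 0), (1, 3), (-1, 0), (-1, 3)], 80: [(1, 0), (1, 3), (-1, 0), (-1, 3)], 100: [(1, 0), (1, 3), (-1, 0), (-1, 3)]}
red 78 {-120: [(1, 0), (1, 3), (-1, 0), (-1, 3)], -100: [(1, 0), (1, 3), (-1, 0), (-1, 3)], -80: [(1, 0), (1, 3), (-1, 0), (-1, 3)], -60: [(1, 0), (1, 3), (-1, 0), (-1, 3)], -40: [(1, 0), (1, 3), (-1, 0), (-1, 3)], 20: [(1, 0), (1, 3), (-1, 0), (-1, 3)], 40: [(1, 0)
[... 1851 characters left out ...]
[(1, 0), (1, 3), (-1, 0), (-1, 3)], -120: [(1, 0), (1, 3), (-1, 0), (-1, 3)], -100: [(1, 0), (1, 3), (-1, 0), (-1, 3)], -80: [(1, 0), (1, 3), (-1, 0), (-1, 3)], 40: [(1, 0), (1, 3), (-1, 0), (-1, 3)], 60: [(1, 0), (1, 3), (-1, 0), (-1, 3)], 80: [(1, 0), (1, 3), (-1, 0), (-1, 3)], 100: [(1, 0), (1, 3), (-1, 0), (-1, 3)]}
blue 78 {-160: [(1, 0), (1, 3), (-1, 0), (-1, 3)], -140: [(1, 0), (1, 3), (-1, 0), (-1, 3)], -120: [(1, 0), (1, 3), (-1, 0), (-1, 3)], -100: [(1, 0), (1, 3), (-1, 0), (-1, 3)], -80: [(1, 0), (1, 3), (-1, 0), (-1, 3)], 40: [(1, 0), (1, 3), (-1, 0), (-1, 3)], 60: [(1, 0), (1, 3), (-1, 0), (-1, 3)], 80: [(1, 0), (1, 3), (-1, 0), (-1, 3)], 100: [(1, 0), (1, 3), (-1, 0), (-1, 3)]}
```

```bash
cat >> h.py <<'E'
from plant import robot
def ik(g,R): return robot.inverse_kinematics(tcp(g,R),rpy(R))
def go(g,R): robot.goto(tcp(g,R),rpy(R))
def line(g,R,**k): return robot.move_straight(tcp(g,R),**k)
def snap(name):
    fs=[robot.grab_frame(n) for n in ("scene","side")]; pickle.dump(fs,open(name+".pkl","wb")); return fs
def show(img,name): cv2.imwrite(f"pics/{name}.png",np.ascontiguousarray(img[:,:,::-1]))
def findcan(n,fs):
    """standing can of colour n -> xy per view (list)"""
    o=[]
    for f in fs:
        b=[p for c,_,p in blobs(f) if c==n and len(p)>80 and np.percentile(p[:,2],95)>.052 and np.percentile(p[:,2],5)<.03 and np.ptp(p[:,0])<.06 and np.ptp(p[:,1])<.06 and np.hypot(*p.mean(0)[:2])<.95]
        for p in b:
            c=p[:,:2].mean(0); q=near([f],c,.035,.012,.11); o.append(cyl(q,c,.019,.088)[0].round(4))
    return o
def pick(n,c,th,phi,zg=.05):
    th,phi=np.radians([th,phi]); g=np.array([*c,zg]); q0=robot.sense()["joint_pos"]
    Rs=[pickR(th,phi,s) for s in (1,-1)]
    qs=[ik(g-.09*R[:,2],R) for R in Rs]
    i=np.argmin([abs(q[6])+.3*abs(q-q0).max() for q in qs]); R=Rs[i]
    b=g-.09*np.array([np.cos(phi),np.sin(phi),0])
    print("pre",qs[i].round(2))
    robot.grip(.8,50)
    go(b+[0,0,.16],R); line(b,R,vel=.15); line(g,R,vel=.08)
    robot.grip(0,50); line(g+[0,0,.015],R,vel=.05); s=robot.sense(); print("opening",s["opening"],s["gripper_force"],"t",s["t"]); return R
E
python3 - <<'E'
from h import *
fs=snap("f1"); c=findcan("blue",fs); print(c)
R=pick("blue",np.mean(c,0),65,-100); np.save("R.npy",R); np.save("c.npy",np.mean(c,0))
fs=snap("f2"); show(fs[1]["image"],"f2")
E
```

```text
[array([ 0.4473, -0.2613]), array([ 0.4453, -0.2603])]
pre [-0.01  0.73 -0.35  2.07  1.1   1.51 -1.33]
opening 0.0017679094241247377 0.27421348728239536 t 6.175
```

View pics/f2.png

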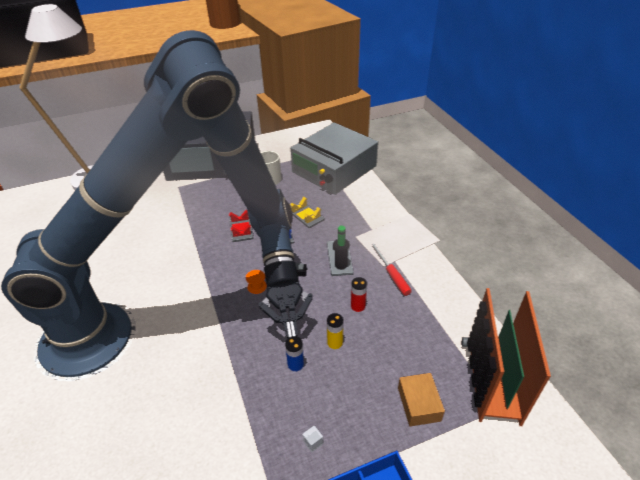

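The side view shows the fingers shut at (290,335), short of the blue can at (294,358), which is still standing. I compare the TCP with its target.

Run:
```python
from h import *
s=robot.sense(); R=np.load("R.npy"); c=np.load("c.npy"); g=np.array([*c,.065])
print(s["tcp_pos"],tcp(g,R),s["tcp_rot"],rpy(R),s["wrist_force"]); print(R.round(2))
print(findcan("blue",snap("f3")))
```

```text
[ 0.44504632 -0.2679577   0.06175854] [ 0.44504097 -0.26794031  0.06161905] [3.141203   1.13454362 1.39594682] [3.14159265 1.13446401 1.3962634 ] [-0.0712115  -0.06491958  1.03436599]
[[ 0.07  0.98 -0.16]
 [ 0.42 -0.17 -0.89]
 [-0.91  0.   -0.42]]
[array([ 0.447 , -0.2625]), array([ 0.4448, -0.2634])]
```

Run:
```python
from h import *
fs=pickle.load(open("f3.pkl","rb")); tp=robot.sense()["tcp_pos"]; out=[]
for f in fs:
    im=np.ascontiguousarray(f["image"]); X=f["R"]@tp+f["t"]; u,v=[int(f[a]*X[i]/X[2]+f[b]) for i,(a,b) in enumerate((("fx","cx"),("fy","cy")))]
    print(u,v); cr=cv2.resize(im[v-60:v+60,u-50:u+50],(500,600),interpolation=cv2.INTER_CUBIC); cv2.drawMarker(cr,(250,300),(255,0,255),0,12,1); out.append(cr[:,50:450])
show(np.hstack(out),"z3")
```

```text
261 171
295 350
```

View pics/z3.png

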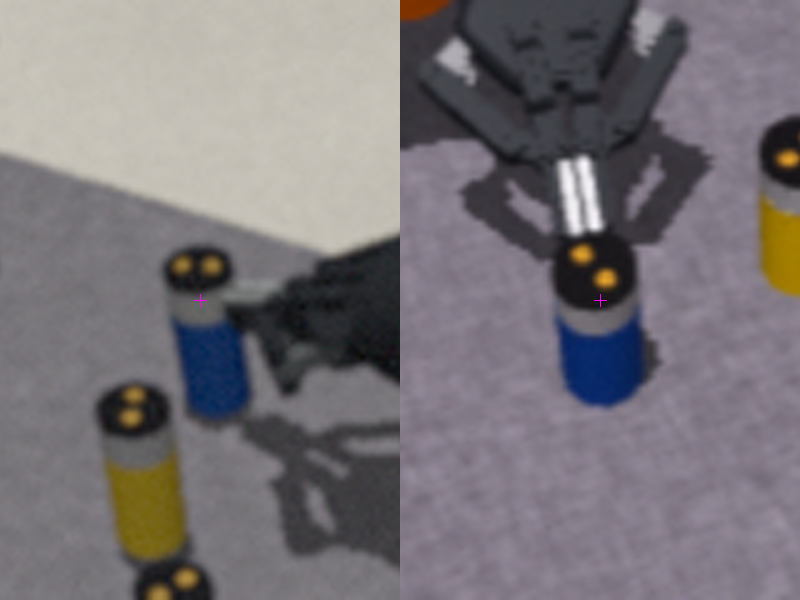

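The crops show the shut white pads ending at the near face of the blue can, while the reported TCP (magenta cross) projects onto the can's axis. The fingers end about 30 mm short of where the tool frame puts them, so I measure them in the depth cloud.

Run:
```python
from h import *
s=robot.sense(); R=Ro.from_euler("xyz",s["tcp_rot"]).as_matrix()
for f in pickle.load(open("f3.pkl","rb")):
    p=cloud(f).reshape(-1,3); q=(p-s["tcp_pos"])@R
    im=f["image"].reshape(-1,3).astype(int)
    m=np.isfinite(q).all(1)&(abs(q[:,1])<.03)&(abs(q[:,0])<.05)&(q[:,2]<.03)&(q[:,2]>-.1)
    w=m&(im.min(1)>150)&(np.hypot(p[:,0]-.446,p[:,1]+.263)>.022)
    print("white pads local min/max",w.sum(),np.percentile(q[w],[2,50,98],axis=0).round(3).tolist())
    g=m&(np.hypot(p[:,0]-.446,p[:,1]+.263)>.023)&(p[:,2]>.015)
    print("all local pct",np.percentile(q[g],[1,50,99],axis=0).round(3).tolist())
f=robot.grab_frame("wrist"); show(f["image"],"w3"); print((f["R"].T@-f["t"]), "local",((-f["R"].T@f["t"])-s["tcp_pos"])@R, (f["R"]@R).round(2),f["fx"])
```

```text
Traceback (most recent call last):
IndexError: index -1 is out of bounds for axis 0 with size 0
```

Run:
```python
from h import *
s=robot.sense(); R=Ro.from_euler("xyz",s["tcp_rot"]).as_matrix()
fs=pickle.load(open("f3.pkl","rb"))
def pr(f,u,v): p=cloud(f)[v,u]; print((u,v),p.round(4),"local",((p-s["tcp_pos"])@R).round(4),f["image"][v,u])
for uv in ((290,323),(291,326),(291,330),(292,334),(292,335),(292,336)): pr(fs[1],*uv)
for uv in ((275,168),(272,168),(268,168),(270,172)): pr(fs[0],*uv)
f=robot.grab_frame("wrist"); show(f["image"],"w3"); pickle.dump(f,open("w3.pkl","wb")); print("local",((-f["R"].T@f["t"])-s["tcp_pos"])@R, (f["R"]@R).round(2),f["fx"])
```

```text
(290, 323) [ 0.4531 -0.217   0.0954] local [-0.0089 -0.0009 -0.0611] [186 184 189]
(291, 326) [ 0.4531 -0.2231  0.092 ] local [-0.0084  0.0002 -0.0542] [208 206 211]
(291, 330) [ 0.4495 -0.2336  0.0923] local [-0.0132 -0.0016 -0.0444] [143 142 147]
(292, 334) [ 0.4493 -0.2394  0.0851] local [-0.0092 -0.0007 -0.0361] [182 181 185]
(292, 335) [ 0.4488 -0.2406  0.0832] local [-0.008  -0.001  -0.0342] [156 153 159]
(292, 336) [ 0.4465 -0.2486  0.091 ] local [-0.0185 -0.0019 -0.0299] [72 70 74]
(275, 168) [ 0.4523 -0.2192  0.0977] local [-0.0119 -0.0013 -0.0599] [125 127 128]
(272, 168) [ 0.4463 -0.2321  0.0886] local [-0.0095 -0.005  -0.0437] [128 130 131]
(268, 168) [ 0.442  -0.2472  0.08  ] local [-0.0083 -0.0066 -0.0258] [115 117 116]
(270, 172) [ 0.462  -0.2292  0.0881] local [-0.0067  0.01   -0.0485] [45 47 49]
local [ 0.08312995 -0.00059656 -0.16757152] [[-0.    1.   -0.  ]
 [-0.95 -0.   -0.33]
 [-0.33  0.    0.95]] 335.6288831486745
```

View pics/w3.png

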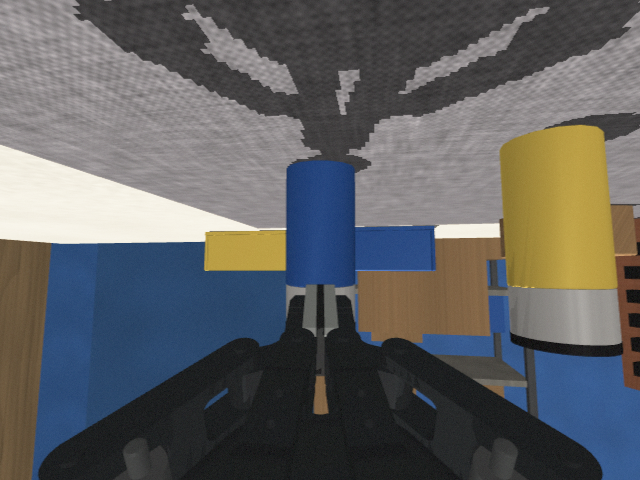

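The wrist view shows the shut fingertips at about (320,287), just in front of the blue can. By depth the tips lie about 30 mm behind the reported TCP, when they should be 11 mm ahead of it. Before trusting that, I check whether the wrist camera agrees.

Run:
```python
from h import *
s=robot.sense(); R=Ro.from_euler("xyz",s["tcp_rot"]).as_matrix(); f=pickle.load(open("w3.pkl","rb")); P=cloud(f)
print("nose",robot.nose_length, "yellow per wrist",cyl(near([f],(.552,-.24),.035,.012,.11),(.552,-.24),.019,.088),"blue",cyl(near([f],(.446,-.263),.025,.012,.05),(.446,-.263),.019,.088))
for v in (284,287,290,300,320,340): 
    for u in (312,328): print((u,v),P[v,u].round(3),((P[v,u]-s["tcp_pos"])@R).round(4),f["image"][v,u])
```

```text
nose 0.011 yellow per wrist (array([ 0.55131355, -0.24336216]), np.float64(0.0003957111089616834)) blue (array([ 0.44482853, -0.26522175]), np.float64(0.0004931608739303945))
(312, 284) [ 0.444 -0.247  0.065] [ 0.0053 -0.0045 -0.0197] [ 65  83 104]
(328, 284) [ 0.452 -0.248  0.065] [ 0.0058  0.0034 -0.0207] [ 66  80 101]
(312, 287) [ 0.446 -0.235  0.066] [ 0.0098 -0.0042 -0.0311] [103 104 101]
(328, 287) [ 0.454 -0.236  0.066] [ 0.01    0.0031 -0.0316] [101 103  99]
(312, 290) [ 0.447 -0.233  0.067] [ 0.0096 -0.0041 -0.0337] [ 99 102  98]
(328, 290) [ 0.454 -0.233  0.067] [ 0.0101  0.003  -0.0346] [105 106 103]
(312, 300) [ 0.448 -0.226  0.071] [ 0.0095 -0.0039 -0.0422] [100 102  98]
(328, 300) [ 0.455 -0.227  0.071] [ 0.0096  0.0029 -0.0424] [ 99 101  98]
(312, 320) [ 0.451 -0.212  0.077] [ 0.0098 -0.0036 -0.0574] [ 99 103  99]
(328, 320) [nan nan nan] [nan nan nan] [101 104 101]
(312, 340) [ 0.454 -0.199  0.082] [ 0.0112 -0.0033 -0.0714] [16 22 23]
(328, 340) [ 0.459 -0.199  0.081] [ 0.0117  0.0022 -0.072 ] [25 25 26]
```

Three cameras agree that the real fingertips sit about 40 mm behind where the documented tool frame puts them: -29 mm along tool z instead of +11 mm. I correct the grasp offset to 48 mm and pick again from a fresh measurement.

```bash
sed -i 's/^def tcp(g,R).*/TOOL=.048  # measured: fingertips are at tool z -29 mm, not +11\ndef tcp(g,R): return np.asarray(g)+TOOL*R[:,2]/' h.py
python3 - <<'E'
from h import *
s=robot.sense(); R=np.load("R.npy"); robot.move_straight(s["tcp_pos"]-.06*R[:,2]+[0,0,.02],vel=.1)
fs=snap("f4"); c=findcan("blue",fs); print(c)
try:
    R=pick("blue",np.mean(c,0),65,-100); np.save("R.npy",R); np.save("c.npy",np.mean(c,0))
except Exception as e: print(repr(e))
fs=snap("f5"); show(np.hstack([fs[1]["image"][180:480,150:450],fs[0]["image"][80:380,150:450]]),"f5")
E
```

```text
[array([ 0.4472, -0.2614]), array([ 0.4452, -0.2605])]
pre [ 0.16  0.79 -0.49  2.09  1.21  1.57 -1.39]
opening 0.4321886240075071 49.90508258342743 t 11.7917
```

View pics/f5.png

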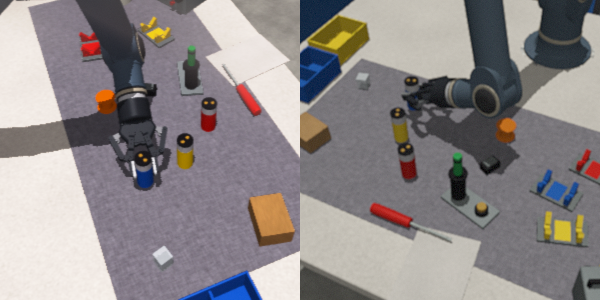

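The fingers now hold the blue can (opening 0.43, 50 N on the pads), and the side crop shows it between them at (145,170). Next I carry it to the blue cradle.

```bash
cat >> h.py <<'E'
def place(n,R,phi,zg=.05,zt=.34):
    phi=np.radians(phi); k=CRA[n]; s=robot.sense(); g0=s["tcp_pos"]-TOOL*R[:,2]
    g0[2]=zt; line(g0,R,vel=.2); q0=robot.sense()["joint_pos"]; best=None
    for e in (0,np.pi):
        P=Q(phi,k[2]+e)@R; a=np.array([np.cos(k[2]+e),np.sin(k[2]+e),0]); g=np.array([k[0],k[1],.042])+(zg-.044)*a
        qs=[ik(g+[0,0,dz],P) for dz in (.25,.1,0)]
        if any(q is None for q in qs): continue
        d=abs(qs[0]-q0).max(); print("option",round(e),d.round(2),qs[0].round(2),qs[2].round(2))
        if best is None or d<best[0]: best=(d,P,g)
    d,P,g=best
    go(g+[0,0,.25],P); line(g+[0,0,.05],P,vel=.15)
    hit=line(g-[0,0,.006],P,vel=.02,contact_N=6); z=(robot.sense()["tcp_pos"]-TOOL*P[:,2])
    print("hit",hit,"grasp at",z.round(4),"want",g.round(4))
    return P,g
def leave(P,dz=.2):
    robot.grip(.7); s=robot.sense(); p=s["tcp_pos"]
    robot.move_straight(p-.09*P[:,2],vel=.1); robot.move_straight(p-.09*P[:,2]+[0,0,dz],vel=.25); print("t",robot.sense()["t"])
E
python3 - <<'E'
from h import *
R=np.load("R.npy"); P,g=place("blue",R,-100); np.save("P.npy",P)
fs=snap("f6"); show(np.hstack([cv2.resize(fs[0]["image"][200:350,340:490],(400,400)),cv2.resize(fs[1]["image"][150:300,200:350],(400,400))]),"f6"); print(robot.sense()["wrist_force"],robot.sense()["opening"])
E
```

```text
option 0 2.74 [ 0.17  0.7  -1.18  1.55  0.8   1.75  1.92] [ 0.17  1.08 -1.19  1.73  1.13  1.59  1.63]
option 3 1.34 [ 0.48  0.34 -0.83  1.81 -0.18  0.91 -0.33] [ 0.44  0.75 -0.83  2.    0.29  0.44 -0.59]
hit True grasp at [0.5532 0.1749 0.045 ] want [0.553  0.1749 0.042 ]
[-0.42098138 -0.42451945  5.66625141] 0.43035570354679964
```

View pics/f6.png

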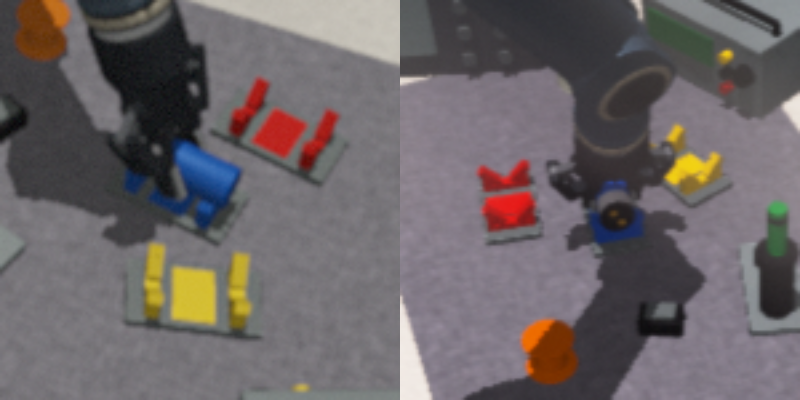

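The blue can lies across its cradle, with its terminals facing the side camera at (617,215). I settle it, release, and pick the yellow can with a fresh measurement.

```bash
cat > step.py <<'E'
import sys
from h import *
n,phi=sys.argv[1],float(sys.argv[2])
fs=snap("p_"+n); c=findcan(n,fs); print(c)
R=pick(n,np.mean(c,0),65,phi)
if robot.sense()["opening"]<.3: sys.exit("missed")
P,g=place(n,R,phi); p=robot.sense()["tcp_pos"]
robot.move_straight(p-[0,0,.002],vel=.02,contact_N=10); leave(P)
fs=snap("q_"+n)
E
python3 - <<'E'
from h import *
P=np.load("P.npy"); p=robot.sense()["tcp_pos"]; robot.move_straight(p-[0,0,.002],vel=.02,contact_N=10); leave(P)
E
python3 step.py yellow -80
```

```text
t 21.3417
[array([ 0.5532, -0.2412]), array([ 0.5514, -0.24  ])]
pre [-0.05  0.74 -0.27  2.12  1.42  1.35 -1.27]
opening 0.42766972830396127 49.87911880016327 t 26.3833
option 0 3.04 [ 0.08  0.79 -1.18  1.4   1.04  1.73  2.36] [ 0.09  1.14 -1.19  1.58  1.34  1.6   2.1 ]
option 3 1.44 [ 0.2   0.58 -0.65  1.43 -0.1   1.21 -0.02] [ 0.26  0.9  -0.75  1.61  0.18  0.82 -0.09]
hit True grasp at [0.654  0.2213 0.0455] want [0.6541 0.2213 0.042 ]
t 35.7917
```

```bash
python3 step.py red -45
python3 - <<'E'
from h import *
s=robot.sense(); print(s["tcp_pos"])
fs=snap("f7"); show(np.hstack([cv2.resize(fs[0]["image"][200:350,340:490],(400,400)),cv2.resize(fs[1]["image"][150:300,200:350],(400,400))]),"f7")
E
```

```text
[array([ 0.6504, -0.1613]), array([ 0.6484, -0.1602])]
pre [-0.24  0.68 -0.05  2.31  2.    1.1  -1.41]
opening 0.43133692573521454 49.8553740978241 t 41.2333
option 0 2.67 [-0.42  0.37 -0.41  1.69  0.37  1.5   2.04] [-0.41  0.69 -0.44  1.87  0.58  1.1   1.77]
option 3 2.13 [-0.08  0.1  -0.31  2.02 -0.46  0.84 -0.28] [ 0.13  0.57 -0.61  2.22 -0.27  0.22 -0.29]
hit True grasp at [0.451  0.2388 0.0446] want [0.4507 0.2387 0.042 ]
t 50.7583
[0.44694738 0.22108779 0.27851601]
```

View pics/f7.png

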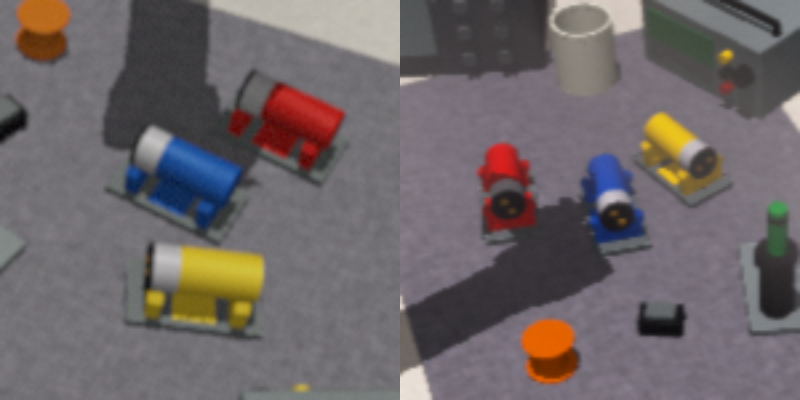

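All three cans lie seated in their own cradles, with collars and terminals toward the robot's right (red collar at (255,95), blue (152,150), yellow (165,267) in the left crop). Next I choose one tool attitude for the probing and survey the probe, stud and collars with the wrist camera.

```bash
cat >> h.py <<'E'
def lying(n,fs):
    """axis centre (x,y), yaw and top height of the can lying in cradle n, from points on its upper half"""
    k=CRA[n]; p=near(fs,k[:2],.07,.046,.075)
    def F(q):
        d=p[:,:2]-q[:2]; C,S=np.cos(q[2]),np.sin(q[2]); x=d@[C,S]; y=d@[-S,C]
        return np.maximum(np.hypot(y,p[:,2]-q[3])-.019,abs(x)-.044)
    s=least_squares(F,[*k,.042],loss="soft_l1",f_scale=.002); return s.x,np.median(abs(F(s.x))),len(p)
E
python3 - <<'E'
from h import *
fs=pickle.load(open("f7.pkl","rb"))
for n in CRA: print(n,[lying(n,g)[0].round(4) for g in ([fs[0]],[fs[1]],fs)])
pts=[(.664,-.0203,.125),(.664,-.0203,.3),(.686,.047,.143),(.686,.047,.28)]+[(CRA[n][0]-.03*np.cos(CRA[n][2]),CRA[n][1]-.03*np.sin(CRA[n][2]),z) for n in CRA for z in (.172,.3)]
best=[]
for ph in range(-180,180,15):
    R=pickR(0,np.radians(ph)); qs=[ik(g,R) for g in pts]
    if all(q is not None for q in qs): best.append((abs(np.array(qs)[:,6]).max()+np.ptp(qs,axis=0).max(),ph,qs[0].round(2)))
for b in sorted(best,key=lambda b:b[0])[:4]: print(b)
ph=min(best,key=lambda b:b[0])[1]; R=pickR(0,np.radians(ph)); np.save("Rp.npy",R)
robot.grip(.6)
s=robot.sense(); P=Ro.from_euler("xyz",s["tcp_rot"]).as_matrix()
W={}
for nm,g in zip(("probe","stud","red","blue","yellow"),[pts[1]]+pts[3::2]):
    g=(g[0],g[1],.30); go(g,R); robot.sleep(.2); W[nm]=(robot.grab_frame("wrist"),robot.sense()["tcp_pos"])
pickle.dump(W,open("W.pkl","wb"))
print("probe",cyl(near([W["probe"][0]],(.664,-.02),.025,.1,.16),(.664,-.02),.01,.146),"mouth",cyl(near([W["probe"][0]],(.664,-.02),.03,.086,.095),(.664,-.02),.022,.09))
print("stud",cyl(near([W["stud"][0]],(.686,.047),.02,.02,.04),(.686,.047),.011,.032))
for n in CRA: print(n,[lying(n,[W[n][0]])[i] for i in (0,1,2)])
for k in ("probe","stud"):
    q=near([W[k][0]],(.664,-.02),.025,.1,.16); print(k,len(q),np.percentile(q[:,2],[50,98]) if len(q) else 0)
print(robot.sense()["t"])
i=np.hstack([cv2.resize(W[k][0]["image"],(400,300)) for k in ("probe","red")]); show(i,"w8")
E
```

```text
red [array([0.4533, 0.246 , 1.3956, 0.0422]), array([0.4507, 0.2466, 1.3994, 0.0428]), array([0.4523, 0.2462, 1.3967, 0.0426])]
blue [array([0.5551, 0.1823, 1.4343, 0.0421]), array([0.5528, 0.1827, 1.4312, 0.0425]), array([0.5543, 0.1824, 1.4336, 0.0425])]
yellow [array([0.6534, 0.2283, 1.8778, 0.0423]), array([0.6504, 0.2292, 1.8809, 0.0425]), array([0.6522, 0.2294, 1.8798, 0.0426])]
(np.float64(1.0194134511078932), -75, array([ 0.05,  0.58, -0.11,  1.67,  0.08,  0.89,  0.16]))
(np.float64(1.0291750967659532), -60, array([ 0.05,  0.58, -0.11,  1.68,  0.08,  0.89,  0.43]))
(np.float64(1.2803229274801597), -90, array([ 0.05,  0.58, -0.11,  1.67,  0.08,  0.89, -0.1 ]))
(np.float64(1.2855831561536561), -45, array([ 0.07,  0.58, -0.15,  1.67,  0.11,  0.9 ,  0.67]))
probe (array([ 0.66279239, -0.0228572 ]), np.float64(0.0003963041324615002)) mouth (array([ 0.66281874, -0.02300536]), np.float64(0.0009440104732771279))
stud (array([0.68268898, 0.0447676 ]), np.float64(0.0014521378078581285))
red [array([0.45118701, 0.24392823, 1.39832307, 0.04266911]), np.float64(0.0003891861560184045), 2750]
blue [array([0.55322926, 0.18025886, 1.43055882, 0.04267662]), np.float64(0.0003896998471659696), 2737]
yellow [array([0.65138092, 0.22618981, 1.87777281, 0.04265361]), np.float64(0.0003942796474766183), 2755]
probe 635 [0.14605875 0.1480411 ]
stud 722 [0.1413105  0.14789544]
56.2833
```

View pics/w8.png

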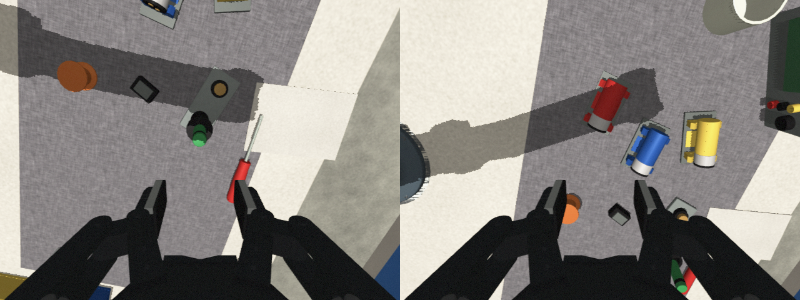

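The left half (above the probe) shows the probe upright in the tube at (200,135) and the stud at (220,90). The right half shows all three cans in their cradles with collars exposed. The wrist and fixed cameras agree to within 2-4 mm, so I average them, take the probe and check how it hangs.

```bash
cat >> h.py <<'E'
PROBE=np.array([.6635,-.0218]); STUD=np.array([.6845,.0460]); ZG=.125; LEN=ZG-.014
COL={n:np.mean([a,b],0)[:2]-.030*np.array([np.cos(a[2]),np.sin(a[2])]) for n,a,b in (("red",(.4512,.2439,1.397),(.4523,.2462,0)),("yellow",(.6514,.2262,1.879),(.6522,.2294,0)),("blue",(.5532,.1803,1.432),(.5543,.1824,0)))}
E
python3 - <<'E'
from h import *
print(COL); R=np.load("Rp.npy")
go((*PROBE,.30),R); line((*PROBE,.17),R,vel=.2); print("touch",line((*PROBE,ZG),R,vel=.05,contact_N=8))
f0=robot.sense()["wrist_force"]; robot.grip(0,80); s=robot.sense(); print(s["opening"],s["gripper_force"],s["wrist_force"]-f0)
print("jam",line((*PROBE,ZG+.10),R,vel=.1,contact_N=25)); line((*PROBE,.25),R,vel=.15)
robot.sleep(.3); s=robot.sense(); print(s["opening"],s["tcp_pos"],s["t"],s["wrist_force"])
fs=snap("f9"); ex=PROBE
for f in fs:
    p=near([f],PROBE,.03,.13,.2); print(len(p))
    for a,b in ((.135,.155),(.155,.175),(.175,.195)):
        q=p[(p[:,2]>a)&(p[:,2]<b)]
        if len(q)>8: print(a,len(q),circ(q,.005,PROBE).round(4))
show(np.hstack([cv2.resize(f["image"][v-75:v+75,u-75:u+75],(400,400)) for f,(u,v) in zip(fs,((308,235),(340,215)))]),"f9")
E
```

```text
{'red': array([0.44656232, 0.21550194]), 'yellow': array([0.66090042, 0.1992136 ]), 'blue': array([0.54959947, 0.1516385 ])}
touch False
0.2121316157231452 77.9959774017334 [ 0.56638439 -0.63093864  3.03774439]
jam False
0.2147445599916726 [ 0.66305522 -0.02183148  0.20111373] 61.1833 [-0.52797673 -0.17712213 -0.60844319]
65
0.135 12 [ 0.662  -0.0208]
0.155 30 [ 0.6642 -0.0206]
0.175 23 [ 0.6642 -0.0203]
58
0.135 9 [ 0.6632 -0.0262]
0.155 25 [ 0.6617 -0.0199]
0.175 24 [ 0.6625 -0.0194]
```

View pics/f9.png

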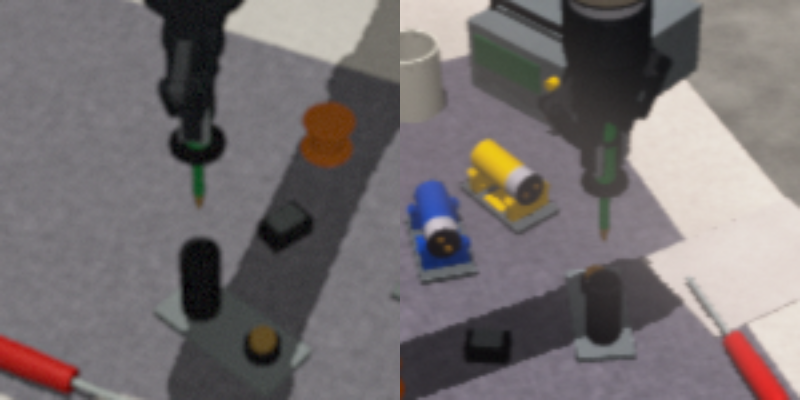

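The probe hangs straight in the grip, shaft vertical, with its tip at (198,203) in the left crop and clear of the tube. I press the stud first, recheck the cans, then press the collars.

```bash
cat > press.py <<'E'
from h import *
R=np.load("Rp.npy")
def press(nm,xy,ztop):
    g=lambda z:(*xy,z+LEN)
    go(g(ztop+.09),R); line(g(ztop+.015),R,vel=.15); robot.sleep(.2); f0=robot.sense()["wrist_force"]
    hit=line(g(ztop-.008),R,vel=.02,contact_N=8); F=[]
    for _ in range(7): robot.sleep(.1); F.append(round(float((robot.sense()["wrist_force"]-f0)[2]),1))
    s=robot.sense(); print(nm,hit,"tip z",round(s["tcp_pos"][2]+TOOL-LEN,4),"want",ztop,"F",F,"xy",s["tcp_pos"][:2].round(4),"t",s["t"])
    line(g(ztop+.09),R,vel=.15)
    if not hit or min(F)<2: raise SystemExit("weak press "+nm)
E
python3 - <<'E'
from press import *
press("stud",STUD,.032)
fs=snap("f10")
for n in CRA: print(n,lying(n,fs)[0].round(4))
E
```

```text
stud True tip z 0.032 want 0.032 F [5.5, 6.2, 6.1, 6.3, 6.1, 6.4, 5.8] xy [0.6845 0.046 ] t 64.0
red [0.4523 0.2464 1.3949 0.0426]
blue [0.5542 0.1825 1.4321 0.0425]
yellow [0.6526 0.2289 1.8811 0.0425]
```

Run:
```python
from press import *
for n in ("red","yellow","blue"): press(n,COL[n],.0615)
s=robot.sense(); print(s["opening"]); fs=snap("f11")
for n in CRA: print(n,lying(n,fs)[0].round(4))
# park
go((*PROBE,.25),R); robot.sleep(.2)
fs=snap("f12")
p=near(fs,PROBE,.03,.13,.2)
for a in (.155,.175):
    q=p[(p[:,2]>a)&(p[:,2]<a+.02)]; print(a,len(q),circ(q,.005,PROBE).round(4))
```

```text
red True tip z 0.0608 want 0.0615 F [5.5, 4.7, 5.3, 5.8, 5.6, 5.9, 6.5] xy [0.4466 0.2155] t 68.325
yellow True tip z 0.0609 want 0.0615 F [4.5, 5.7, 5.1, 5.0, 5.2, 4.4, 5.3] xy [0.6609 0.1992] t 72.2917
blue True tip z 0.0608 want 0.0615 F [5.9, 4.7, 6.3, 4.2, 4.7, 4.8, 4.8] xy [0.5496 0.1516] t 75.9417
0.2112865684311942
red [0.4523 0.2464 1.4067 0.0424]
blue [0.5545 0.1829 1.4295 0.0424]
yellow [0.6523 0.229  1.8857 0.0426]
0.155 56 [ 0.6637 -0.0176]
0.175 48 [ 0.6637 -0.0175]
```

Run:
```python
from h import *
R=np.load("Rp.npy"); X=PROBE-[0,.001]
line((*X,.20),R,vel=.1); hit=line((*X,ZG-.004),R,vel=.04,contact_N=6); z=robot.sense()["tcp_pos"][2]+TOOL; print(hit,"grasp z",z.round(4),"want",ZG)
if abs(z-ZG)<.004:
    robot.grip(.6); p=robot.sense()["tcp_pos"]; robot.move_straight(p+[0,0,.15],vel=.1)
    robot.goto([.45,-.1,.30],rpy(R)); robot.sleep(1)
    fs=snap("f13"); print(robot.sense()["t"])
    print("probe",cyl(near(fs,PROBE,.03,.095,.16),PROBE,.01,.146),np.percentile(near(fs,PROBE,.03,.08,.2)[:,2],[50,98]))
    for n in CRA: print(n,lying(n,fs)[0].round(4))
    show(np.hstack([fs[0]["image"][130:430,120:520],fs[1]["image"][120:420,180:580]]),"f13")
```

```text
True grasp z 0.1256 want 0.125
84.375
probe (array([ 0.66372861, -0.02109678]), np.float64(0.000874774884692165)) [0.09810699 0.1477301 ]
red [0.4524 0.2466 1.3928 0.0427]
blue [0.5542 0.182  1.431  0.0425]
yellow [0.6523 0.2294 1.8803 0.0426]
```

View pics/f13.png

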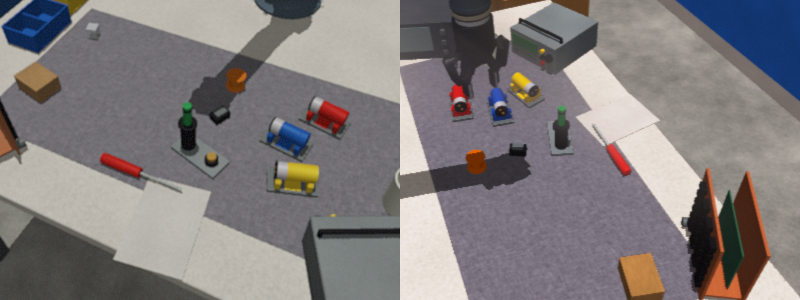

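The probe is parked upright in its tube at (188,125), all three cans lie in their cradles at (327,112), (288,135) and (297,175), and the arm is clear. I hand the job in.

```bash
python3 -c "
from plant import robot
print(robot.close_job())"
```

```text
the job is handed in; nothing more can be done
None
```

Job handed in at about 84 s of the 210 s: all three cans lie centred in their own cradles, the stud and then the red, yellow and blue collars were each pressed for about 0.7 s at 4–6 N, and the probe is parked with its flange on the rim; the real fingertips sit about 40 mm behind the documented tool frame, so my first grasp on the blue can missed and nudged it a millimetre or two, after which I corrected for the offset.

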